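Feel a fixture gap with the tapered feeler from the drawer

ROBOT

A 6-joint arm with a two-finger parallel gripper is mounted at the origin on a cart in front of the work surface, level with it; the furniture and walls round the work are solid. World frame = base frame: x ahead of the robot, y to its left, z up, the work surface at z = 0. Lengths are in mm, angles in rad, forces in N, time in s.
With the tool pointing down it reaches from about 350 to 875 mm from the base axis. Payload 4.2 kg.
Tool frame: the origin (TCP) lies between the finger pads; the fingertips stand 14 mm ahead of it and the grasp point (between the pads) lies 5 mm behind it; z points along the fingers, y is the line along which they close (so a half turn about z gives the same grasp; the last joint's range is limited). The gripper opens to 85 mm and grips with 20 to 120 N. Pads are 22 mm wide; open, the fingers measure 114 mm over their backs; the gripper's body (76 mm by 85 mm) begins 54 mm behind the grasp point. The pads swing forward as they close: fully open they stand 13 mm farther back than shut.
Start: joints at [1.424, 0.385, 0.008, 0, -1.194, -0.259], TCP at [246.688, 574.234, 245.312] pointing down, gripper open.
Joint ranges: [-3.14, 3.14], [-1.21, 2.06], [-1.07, 1.41], [-3.16, 2.05], [-2.99, -0.16], [-3.1, 3.1]. Speed limits (rad/s): [2.79, 2.79, 3.14, 3.14, 3.14, 3.14].

INTERFACE

Orientations are given as a unit quaternion [x, y, z, w].
In Python, from bench import * gives the robot as it stands.
- The arm moves only by the tool carry_out, never from a script. Its argument "motion" is a list of rows, each a list of 7 numbers: the turn, a rotation vector about the tool's x, y, z in rad, then the shift along the tool's x, y, z in mm, then the opening, from -1 (shut) to 1 (fully open), so that 0 is half open. A call has 1 to 5 rows; each row is the pose to reach, as a shift and turn from the pose commanded when the call began, along the tool's axes at that moment; what a row does not reach only later rows make up. A row lasts 1/8 s, in which the tool goes at most 62.5 mm and 10.7 degrees, less where a joint would pass 70% of its speed; a pose out of reach is approached as far as the arm can. A call with a gripper value outside its range is refused whole. The fingers move at their own pace and stop on an object; the grip force is fixed at half the most. Time passes only in rows, so rows that repeat a pose let the fingers close. It gives the time, the measured TCP pose, the force, the opening and the grip force at its end, in the units of the state.
- read_state(): the state, without advancing time (a new reading comes with each control period).
- get_image(name): name is "side" or "top"; returns a dict with "color" (480x640x3 uint8, blue, green, red), "mtx" (3x3 intrinsics, pixels), "position" and "orientation" of the camera in the world. Camera axes: x right, y down, z forward; pixel columns grow to the right and rows downward; lengths in mm; the calibration is good to about 2 mm. A picture is of the moment at which its call begins. There is no depth.
- job_done(): hands the job in; it is judged then, once.
The state is a dict: "clock": time; "joints": joint angles; "joint_vel": joint speeds; "joint_efforts": joint torques, N m; "position": TCP position; "ee_rot": TCP orientation; "contact_force": force on the tool from outside, world axes, zero at the start; "wrist_torque": the same for the moment, N m; "gripper_width": finger opening in mm; "grasp_force": force on a finger pad.
Only numpy, scipy, OpenCV 4.12 (cv2) and the standard library are available. Lean on these libraries where they do the work, as an engineer would, in place of code of your own. Each camera call takes 0.05 s, during which the arm holds its last target. There are 200 camera calls.

TASK

Pull the drawer of the low blue-fronted drawer box open by its bar handle and take out the tapered feeler blade with the orange handle. Slide the blade, upright on edge as it lay, level and tip first, into the gap between the two sprung steel plates of the gap fixture, gently, until it drags snugly on both plates so that both have just begun to give way, without forcing it. Finish while still gripping the feeler and holding it still at that depth, clear of the fixture's base; leave the glassware, timer and carton alone.

Things in the scene. Friction and masses are not known exactly. Their poses are not given: they have to be found in the camera images.
- drawer_box: Low drawer box, grey with one blue-fronted drawer that faces the robot, fixed to the bench: 200 deep (x), 220 wide (y), 85 mm high; origin at the centre of its underside, x axis from the front to the back, z up.
- drawer_box_drawer0 (a joint): Opening of the drawer in m: 0 shut, 0.13 fully out; it slides out along the box's own -x (towards the robot at yaw 0). It starts shut or up to 8 mm out, runs with about 1 N of friction, and stays where it is left. Open it at least 0.10 to reach the feeler's handle from above.
- drawer_box_drawer0_handle (a point): Centre of the drawer's horizontal steel bar handle (bar about 10 mm thick, 0.1 m long along the box's y), 47 mm above the bench, 35 mm out from the blue drawer front; it moves with the drawer. Its x axis points into the box, z up. It is taken from above.
- feeler_grip (a point): Centre, half-way up, of the feeler's orange block handle (60 long, 20 wide, 36 mm high, black ribs). Its x axis points from handle to blade tip, z up. It lies loose in the drawer, lengthwise along the drawer front with the tip to the right (box's -y), some 50 mm behind the front, on the drawer's floor 22 mm above the bench; pinch it across the 20 mm width (its y).
- feeler_tip (a point): Tip of the feeler's steel blade, mid-height, mid-thickness: 110 mm ahead of feeler_grip along its x.
- feeler: The whole feeler, about 0.12 kg; origin at the handle's underside, 18 mm below feeler_grip, same axes. The steel blade starts 30 mm ahead of the origin, is 80 mm long and 22 mm high (centred at feeler_grip's height) and tapers evenly from 18 mm thick at the handle to 3 mm at the tip.
- gap_fixture: Gap fixture on the bench: aluminium base 130x150x10 mm with two dark cross bars, tops 13.5 mm above the bench (the highest parts below the gap). Origin on the bench below the nominal middle of the gap's mouth; x axis along the gap, into it, y to the left plate, z up. The base reaches from 15 mm before the mouth to 115 mm behind it.
- gap_mouth (a point): Nominal middle of the gap's mouth, 42 mm above the bench; axes as the fixture. Hold the blade's middle at this height.
- carrier_left: Grey block at the left (+y) with the left sprung steel plate (+y side of the fixture): 7 mm thick, 100 mm long along the gap, 44 mm high, from 20 to 64 mm above the bench, rounded at the mouth. Its faces are upright and parallel to the fixture's x.
- carrier_right: The same at the right, mirror image.
- jaw_left_edge (a point): On the left plate: its inner face's line at the mouth end, mid-height (42 mm above the bench). It moves with the plate. The true gap is the y distance between the two edges, 5.5 to 9.5 mm at rest, so the blade touches both plates when its tip is 13 to 35 mm inside the mouth.
- jaw_right_edge (a point): The same point on the right plate.
- jaw_left (a joint): How far the left plate has been pushed outward against its spring, m: 0 at rest, 0.010 at its stop. The spring pushes with about 2 N at rest and 0.8 N more per mm; the drag along the gap is about 3 N when both plates begin to give way and 5 to 6 N when each has given 2 mm, about 20 mm deeper.
- jaw_right (a joint): The same for the right plate. Snug means that both plates have given way a little: at least 0.4 mm and at most 5.5 mm each.
- beaker_50: Small glass beaker, 46 mm across, 59 mm high; origin at its underside. Bystander.
- beaker_100: Glass beaker, 55 mm across, 71 mm high; origin at its underside. Bystander.
- lab_timer: White desk timer with a dark dial, 63x68x57 mm; origin at its underside. Bystander.
- film_box: Green and white carton, 57x101x53 mm; origin at its underside. Bystander.

How it is judged:
By the outcome, as a careful person would: the job done as asked, in the order asked, and still so for the second after the job is handed in, while the arm keeps its last pose, push and grip.
It also fails if it takes over 61 s, if anything falls off the work surface, if the arm or the gripper's body presses on something with over 40 N, if the wrist force passes 120 N, or if a joint passes its speed limit or range.

## Working session

There is one attempt and no reset: what is moved stays moved. The work goes in short steps, Python scripts to look and compute and a tool call to move; the robot and the scene stay as the last step left them, time stands still between calls to the robot, and variables do not carry over. Pictures are saved under pics/ and viewed, at most 10 in all, crops included, and the job is handed in when it is done.

Besides the shell and the picture viewer there is one more tool, called after "Call:" in YAML: its name, and indented under it one key for each argument. carry_out: Moves the arm, as the interface text tells. Its arguments: {"type":"object","properties":{"motion":{"type":"array"}},"required":["motion"]}

```bash
mkdir -p pics
python3 - <<'E'
from bench import *
import cv2
for n in("side","top"):
    d=get_image(n); cv2.imwrite(f"pics/{n}0.png",d["color"]); print(n,d["mtx"],d["position"],d["orientation"])
print(read_state())
E
```

```text
side [[530.75031788   0.         323.56343435]
 [  0.         530.75031788 242.39166909]
 [  0.           0.           1.        ]] [148.11497222 599.80693973 956.05176811] [-0.27449053  0.90110084 -0.32313483  0.09086313]
top [[601.32908484   0.         317.72520956]
 [  0.         601.32908484 240.86038821]
 [  0.           0.           1.        ]] [ 351.96520553    8.04477305 1616.61452687] [ 0.71419997 -0.69751969  0.04717368 -0.03404885]
{'clock': 0.1, 'joints': array([ 1.42356075e+00,  3.85498088e-01,  6.74694136e-03, -4.11262325e-04,
       -1.19399125e+00, -2.58608758e-01]), 'joint_vel': array([-0.00017553, -0.00178453,  0.00328037,  0.00212557, -0.00190942,
        0.00198867]), 'joint_efforts': array([-3.07963674e-04, -3.93320775e+01,  1.88928688e+01,  4.19789091e+00,
       -2.58214372e-03,  7.54017329e-07]), 'position': array([246.53540285, 573.78386961, 244.31725146]), 'ee_rot': array([ 9.79466079e-01, -2.01606590e-01, -1.36678169e-04,  9.82163615e-04]), 'contact_force': array([ 0.34265351, -0.24167565,  0.42607417]), 'wrist_torque': array([ 0.00696374,  0.02323181, -0.0410401 ]), 'grasp_force': 0.0, 'gripper_width': 85.28256602397175}
```

View pics/side0.png

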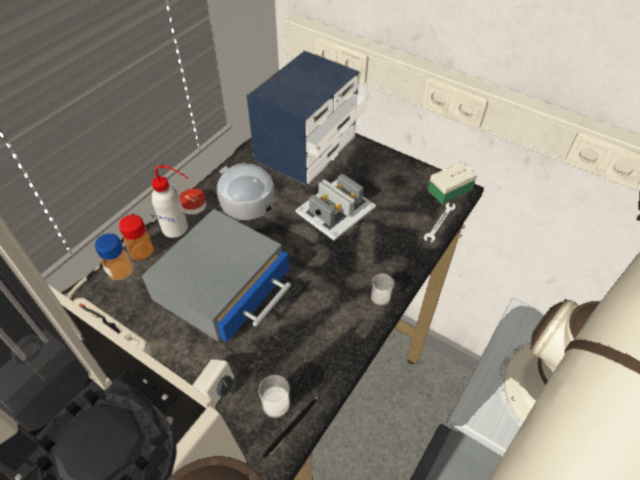

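View pics/top0.png

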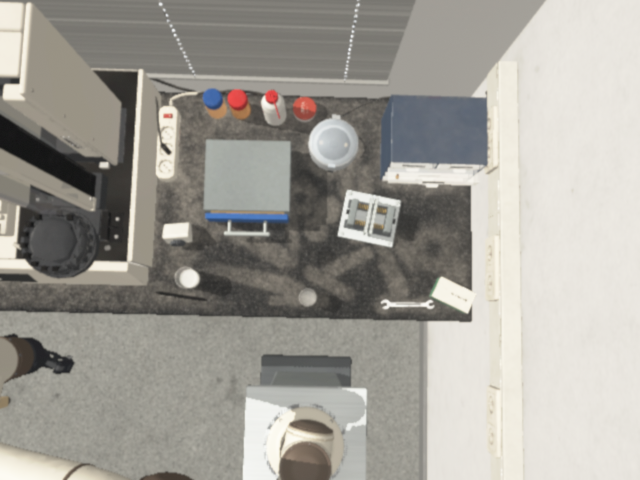

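Side view: blue drawer front around (250,295), handle (268,303), fixture (337,207). Top view: front (247,216), handle (247,228), fixture (370,218). Next I'll enlarge these areas.

Run:
```python
import cv2,numpy as np
t=cv2.imread("pics/top0.png");s=cv2.imread("pics/side0.png")
r=lambda im,x,y,w,h:cv2.resize(im[y:y+h,x:x+w],(400,300),interpolation=cv2.INTER_CUBIC)
cv2.imwrite("pics/c1.png",np.vstack([np.hstack([r(t,330,185,80,60),r(s,290,170,92,69)]),np.hstack([r(t,195,185,100,75),r(s,200,235,120,90)])]))
```

```text
(no output)
```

View pics/c1.png

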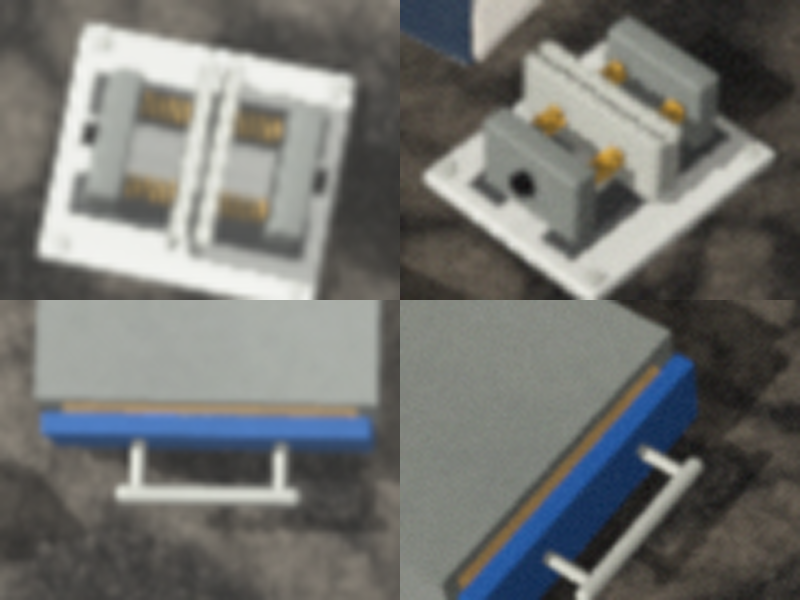

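```bash
cat > h.py <<'E'
from bench import *
import cv2,numpy as np
from scipy.spatial.transform import Rotation as R
def cam(d): return d["mtx"],R.from_quat(d["orientation"]),np.array(d["position"])
def ray(c,p):
    K,r,o=c; v=r.apply(np.linalg.solve(K,[p[0],p[1],1])); return o,v/np.linalg.norm(v)
def plane(c,p,z):
    o,v=ray(c,p); return (o+v*(z-o[2])/v[2]).round(1)
def tri(c1,p1,c2,p2):
    (a,u),(b,v)=ray(c1,p1),ray(c2,p2)
    t=np.linalg.lstsq(np.c_[u,-v],b-a,rcond=None)[0]
    p,q=a+u*t[0],b+v*t[1]; return ((p+q)/2).round(1),np.linalg.norm(p-q).round(1)
def proj(c,P):
    K,r,o=c; q=K@r.inv().apply(np.array(P)-o); return (q[:2]/q[2]).round(1)
def looks():
    t,s=get_image("top"),get_image("side"); return t["color"],s["color"],cam(t),cam(s)
E
python3 - <<'E'
from h import *
ti,si,T,S=looks()
T4=lambda x,y:(195+x/4,185+(y-300)/4); S3=lambda x,y:(200+(x-400)*.3,235+(y-300)*.3)
T5=lambda x,y:(330+x/5,185+y/5); S4=lambda x,y:(290+(x-400)*.23,170+y*.23)
for n,a,b in[("h left end",T4(118,493),S3(582,596)),("h right end",T4(297,495),S3(699,462))]: print(n,tri(T,a,S,b))
for n,a,b in[("block L near top",T5(110,200),S4(592,187)),("block R near",T5(285,235),S4(717,75)),
 ("base left near",T5(40,255),S4(595,298)),("base R near",T5(318,300),S4(773,155)),("base L far",T5(85,25),S4(425,178))]: print(n,tri(T,a,S,b))
# profile across the gap in the top view, sheared along it
g=cv2.cvtColor(ti,cv2.COLOR_BGR2GRAY).astype(np.float32)
A=plane(T,T5(190,243),64);B=plane(T,T5(219,75),64);print(A,B)
d=(B-A)/np.linalg.norm(B-A);n=np.array([-d[1],d[0],0])
gs=cv2.cvtColor(si,cv2.COLOR_BGR2GRAY).astype(np.float32)
off=np.arange(-24,25,1.)
for nm,c,im in(("top",T,g),("side",S,gs)):
  print(nm)
  for lo,hi in((15,50),(50,85)):
    pts=np.array([[proj(c,A+d*s+n*o) for o in off] for s in range(lo,hi,3)],np.float32)
    v=cv2.remap(im,pts[...,0],pts[...,1],cv2.INTER_LINEAR).mean(0); print(lo,dict(zip(off.astype(int).tolist(),v.astype(int).tolist())))
E
```

```text
h left end (array([545.9, 224.7,  50.6]), np.float64(2.7))
h right end (array([547.2, 107.7,  47.6]), np.float64(4.2))
block L near top (array([ 576.3, -108.8,   50.6]), np.float64(2.4))
block R near (array([ 556. , -199. ,   71.7]), np.float64(4.8))
base left near (array([551.1, -74.7,   9.5]), np.float64(2.9))
base R near (array([ 5.302e+02, -2.269e+02, -5.000e-01]), np.float64(5.6))
base L far (array([678.5, -97.2,   5.4]), np.float64(3.0))
[ 553.8 -149.5   64. ] [ 643.1 -163.6   64. ]
top
15 {-24: 145, -23: 145, -22: 145, -21: 144, -20: 144, -19: 144, -18: 144, -17: 143, -16: 144, -15: 145, -14: 146, -13: 148, -12: 154, -11: 162, -10: 174, -9: 186, -8: 199, -7: 210, -6: 216, -5: 217, -4: 213, -3: 205, -2: 192, -1: 177, 0: 165, 1: 161, 2: 164, 3: 173, 4: 186, 5: 199, 6: 211, 7: 218, 8: 220, 9: 219, 10: 214, 11: 204, 12: 190, 13: 177, 14: 167, 15: 159, 16: 153, 17: 151, 18: 149, 19: 149, 20: 149, 21: 148, 22: 147, 23: 147, 24: 147}
50 {-24: 130, -23: 129, -22: 128, -21: 128, -20: 128, -19: 128, -18: 128, -17: 128, -16: 129, -15: 131, -14: 134, -13: 141, -12: 151, -11: 165, -10: 180
[... 495 characters left out ...]
-4: 191, -3: 183, -2: 176, -1: 169, 0: 165, 1: 165, 2: 169, 3: 176, 4: 183, 5: 189, 6: 193, 7: 196, 8: 197, 9: 196, 10: 194, 11: 193, 12: 192, 13: 192, 14: 192, 15: 191, 16: 190, 17: 189, 18: 189, 19: 188, 20: 187, 21: 185, 22: 184, 23: 182, 24: 180}
50 {-24: 130, -23: 130, -22: 131, -21: 131, -20: 131, -19: 132, -18: 134, -17: 136, -16: 139, -15: 144, -14: 151, -13: 160, -12: 169, -11: 178, -10: 184, -9: 189, -8: 192, -7: 193, -6: 192, -5: 188, -4: 181, -3: 173, -2: 166, -1: 162, 0: 164, 1: 169, 2: 176, 3: 183, 4: 189, 5: 193, 6: 196, 7: 196, 8: 195, 9: 193, 10: 192, 11: 190, 12: 189, 13: 189, 14: 188, 15: 188, 16: 187, 17: 186, 18: 185, 19: 183, 20: 180, 21: 177, 22: 174, 23: 169, 24: 164}
```

```bash
cat >> h.py <<'E'
def rel(P,yaw,pos=None,q=None):
    "shift and turn (tool axes) from the measured pose to P with tool x at world yaw, pointing down"
    s=read_state(); r=R.from_quat(s["ee_rot"]); p=s["position"]
    t=R.from_euler("z",yaw)*R.from_euler("x",np.pi)
    print("turn",(r.inv()*t).as_rotvec().round(4),"shift",r.inv().apply(np.array(P)-p).round(1))
def st():
    s=read_state(); r=R.from_quat(s["ee_rot"]); x=r.apply([1,0,0])
    print(round(s["clock"],2),s["position"].round(1),"yaw",np.arctan2(x[1],x[0]).round(4),"z",r.apply([0,0,1]).round(4),"F",s["contact_force"].round(1),"w",round(s["gripper_width"],1),round(s["grasp_force"],1))
E
python3 - <<'E'
from h import *
rel([546,166,200],-np.pi/2)
_,_,T,S=looks()
for p in((224.5,233.4),(269.2,233.7)): print(plane(T,p,47))
for p in((206,217),(288,219)): print('front',plane(T,p,75))
E
```

```text
turn [ 1.1000e-03 -9.0000e-04  1.1649e+00] shift [436.2 256.5  45. ]
[547.2 225.9  47. ]
[549.3 108.8  47. ]
front [585.2 271.4  75. ]
front [585.3  59.6  75. ]
```

Call:
carry_out:
  motion:
    - [0,0,1.165,436,256,0,-0.35]
    - [0,0,1.165,436,256,0,-0.35]
    - [0,0,1.165,436,256,0,-0.35]
    - [0,0,1.165,436,256,20,-0.35]
    - [0,0,1.165,436,256,45,-0.35]

```text
clock: 0.92
position: [432.4, 321.8, 232.1]
ee_rot: [0.781, -0.624, 0.0, -0.001]
contact_force: [1.4, 0.4, 0.4]
gripper_width: 28.4
grasp_force: 0.0
```

```bash
python3 -c "
from h import *
st();rel([547.5,166,120],-np.pi/2)"
```

```text
0.93 [432.4 321.8 232.1] yaw -1.3489 z [ 0.0014  0.0015 -1.    ] F [1.4 0.4 0.4] w 28.4 0.0
turn [-0.0016  0.0013  0.2219] shift [177.4 -77.8 112. ]
```

Call:
carry_out:
  motion:
    - [0,0,0.222,177,-78,80,-0.35]
    - [0,0,0.222,177,-78,80,-0.35]
    - [0,0,0.222,177,-78,112,-0.35]
    - [0,0,0.222,177,-78,112,-0.35]
    - [0,0,0.222,177,-78,112,-0.35]

```text
clock: 1.55
position: [546.8, 165.9, 117.0]
ee_rot: [0.708, -0.707, -0.001, 0.003]
contact_force: [-0.4, -0.1, -0.0]
gripper_width: 28.0
grasp_force: 0.0
```

```bash
python3 -c "
from h import *
st();rel([547.5,166,42],-np.pi/2);t,s,T,S=looks()
cv2.imwrite('pics/c2.png',np.hstack([cv2.resize(t[170:250,190:300],(400,291)),cv2.resize(s[200:350,160:320],(400,375))[:291]]))"
```

```text
1.55 [546.8 165.9 117. ] yaw -1.5691 z [-0.0046 -0.0026 -1.    ] F [-0.4 -0.1 -0. ] w 28.0 0.0
turn [ 0.0046 -0.0026  0.0017] shift [-0.3 -1.1 75. ]
```

View pics/c2.png

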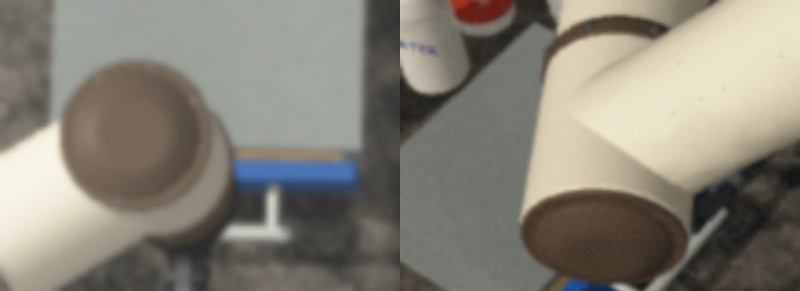

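The arm hides the handle in both views, so I'll descend on the measured position and watch the force.

Call:
carry_out:
  motion:
    - [0,0,0,0,0,35,-0.35]
    - [0,0,0,0,0,55,-0.35]
    - [0,0,0,0,0,72,-0.35]
    - [0,0,0,0,0,73,-0.35]
    - [0,0,0,0,0,73,-0.35]

```text
clock: 2.28
position: [547.7, 169.6, 47.9]
ee_rot: [0.71, -0.705, 0.0, -0.001]
contact_force: [-0.4, 1.0, 0.3]
gripper_width: 27.9
grasp_force: 0.0
```

Call:
carry_out:
  motion:
    - [0,0,0,0,0,0,-1]
    - [0,0,0,0,0,0,-1]
    - [0,0,0,0,0,0,-1]
    - [0,0,0,0,0,0,-1]

```text
clock: 2.78
position: [548.3, 169.1, 47.9]
ee_rot: [0.709, -0.705, 0.0, -0.002]
contact_force: [-0.7, 1.4, 4.7]
gripper_width: 8.7
grasp_force: 58.8
```

Call:
carry_out:
  motion:
    - [0,0,0,0,15,0,-1]
    - [0,0,0,0,38,0,-1]
    - [0,0,0,0,62,0,-1]
    - [0,0,0,0,86,0,-1]
    - [0,0,0,0,106,0,-1]

```text
clock: 3.4
position: [441.6, 168.2, 47.9]
ee_rot: [0.709, -0.705, 0.001, -0.002]
contact_force: [1.1, -0.7, 8.2]
gripper_width: 8.9
grasp_force: 59.7
```

Call:
carry_out:
  motion:
    - [0,0,0,0,8,0,-1]
    - [0,0,0,0,12,0,-1]
    - [0,0,0,0,12,0,-1]

```text
clock: 3.78
position: [429.6, 168.2, 47.9]
ee_rot: [0.709, -0.705, 0.0, -0.001]
contact_force: [-1.4, -0.2, 9.4]
gripper_width: 8.6
grasp_force: 60.0
```

Call:
carry_out:
  motion:
    - [0,0,0,0,0,0,-0.35]
    - [0,0,0,0,0,0,-0.35]
    - [0,0,0,0,0,-20,-0.35]
    - [0,0,0,0,0,-70,-0.35]
    - [0,0,0,0,0,-130,-0.35]

```text
clock: 4.4
position: [428.2, 166.9, 176.6]
ee_rot: [0.709, -0.705, -0.0, 0.002]
contact_force: [1.3, 0.3, 0.1]
gripper_width: 27.7
grasp_force: 0.0
```

Call:
carry_out:
  motion:
    - [0,0,0,60,0,-40,0]
    - [0,0,0,120,0,-60,0]
    - [0,0,0,180,0,-80,0]
    - [0,0,0,240,0,-80,0]
    - [0,0,0,250,0,-80,0]

```text
clock: 5.03
position: [429.6, -85.0, 256.4]
ee_rot: [0.707, -0.707, -0.0, 0.0]
contact_force: [0.1, 0.1, 0.7]
gripper_width: 42.9
grasp_force: 0.0
```

```bash
python3 -c "
from h import *
st();t,s,T,S=looks()
cv2.imwrite('pics/t3.png',t);cv2.imwrite('pics/s3.png',s)
for im,c in((t,T),(s,S)):
  h=cv2.cvtColor(im,cv2.COLOR_BGR2HSV);m=cv2.inRange(h,(4,150,120),(18,255,255))
  n,l,a,ce=cv2.connectedComponentsWithStats(m)
  print([(a[i].tolist(),ce[i].round(1).tolist()) for i in range(1,n) if a[i][4]>25])
cv2.imwrite('pics/c3.png',np.hstack([cv2.resize(t[170:290,180:340],(400,300)),cv2.resize(s[215:365,170:370],(400,300))]))"
```

```text
5.03 [429.6 -85.  256.4] yaw -1.5698 z [-4.e-04  1.e-04 -1.e+00] F [0.1 0.1 0.7] w 42.9 0.0
[([295, 98, 20, 14, 123], [305.6, 103.4]), ([223, 234, 22, 8, 175], [233.6, 237.5])]
[([180, 189, 23, 16, 184], [190.0, 195.0]), ([124, 232, 29, 28, 501], [139.3, 246.5]), ([102, 252, 29, 27, 412], [118.9, 266.1]), ([254, 303, 26, 35, 441], [265.7, 319.7])]
```

View pics/c3.png

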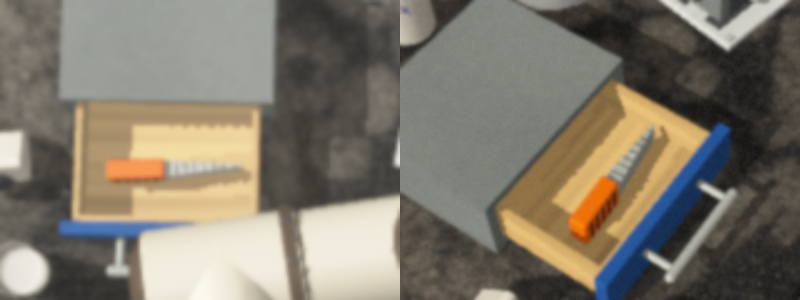

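Top view: orange block spans (223–245, 234–242), tip near (278,237). Side view: block about (266,320), tip near (296,280). The drawer is open and the feeler is free.

```bash
python3 -c "
from h import *
_,_,T,S=looks();t=cv2.imread('pics/t3.png');s=cv2.imread('pics/s3.png')
m=cv2.inRange(cv2.cvtColor(t,cv2.COLOR_BGR2HSV),(4,150,100),(18,255,255));m[:200]=0
b=cv2.minAreaRect(cv2.findNonZero(m));P=cv2.boxPoints(b);print(b)
for p in P: print(plane(T,p,58))
print('tip',tri(T,(278,236.8),S,(296.5,280)),plane(T,(278,236.8),42),plane(S,(296.5,280),42))
m=cv2.inRange(cv2.cvtColor(s,cv2.COLOR_BGR2HSV),(4,150,60),(18,255,255));m[:280]=0;m[:,:240]=0
bs=cv2.minAreaRect(cv2.findNonZero(m));print(bs)
print('centre of blobs',tri(T,b[0],S,bs[0]))
# lighter top face in the side view
h=cv2.cvtColor(s,cv2.COLOR_BGR2HSV);m2=cv2.inRange(h,(4,150,215),(18,255,255));m2[:280]=0;m2[:,:240]=0
bt=cv2.minAreaRect(cv2.findNonZero(m2));print(bt,plane(S,bt[0],58),tri(T,b[0],S,bt[0]))
for p in cv2.boxPoints(bt): print(plane(S,p,58))
"
```

```text
((233.5, 237.5), (7.0, 21.0), 90.0)
[544.1 228.2  58. ]
[545.5 173.7  58. ]
[527.1 173.   58. ]
[525.8 227.5  58. ]
tip (array([542.9,  86. ,  37.8]), np.float64(0.3)) [542.3  85.7  42. ] [541.2  88.4  42. ]
((266.8216857910156, 319.8592224121094), (16.23468017578125, 34.70008087158203), 38.290164947509766)
centre of blobs (array([535.5, 201.4,  43.1]), np.float64(4.3))
((264.626220703125, 316.91143798828125), (10.365137100219727, 30.5285701751709), 31.759479522705078) [534.8 204.1  58. ] (array([536.7, 201.5,  52.5]), np.float64(1.0))
[540.6 235.7  58. ]
[551.  171.2  58. ]
[528.8 171.6  58. ]
[519.2 235.6  58. ]
```

```bash
python3 -c "
from h import *
rel([535.5,199,130],-1.53)"
```

```text
turn [ 0.0011  0.0002 -0.0364] shift [-280.9 -106.7  125.9]
```

Call:
carry_out:
  motion:
    - [0,0,-0.04,-281,-107,60,0.05]
    - [0,0,-0.04,-281,-107,100,0.05]
    - [0,0,-0.04,-281,-107,126,0.05]
    - [0,0,-0.04,-281,-107,126,0.05]
    - [0,0,-0.04,-281,-107,126,0.05]

```text
clock: 5.85
position: [530.9, 189.7, 136.3]
ee_rot: [0.724, -0.69, -0.0, 0.0]
contact_force: [0.3, -0.9, 0.1]
gripper_width: 44.6
grasp_force: 0.0
```

Call:
carry_out:
  motion:
    - [0,0,0,0,0,0,0.05]
    - [0,0,0,0,0,0,0.05]
    - [0,0,0,0,0,0,0.05]
    - [0,0,0,0,0,0,0.05]

```text
clock: 6.35
position: [531.2, 185.8, 138.6]
ee_rot: [0.723, -0.691, 0.0, -0.001]
contact_force: [0.7, -0.4, 0.4]
gripper_width: 44.4
grasp_force: 0.0
```

```bash
python3 -c "
from h import *
st();rel([535.5,199,42],-1.53)"
```

```text
6.35 [531.2 185.8 138.6] yaw -1.5262 z [ 0.0015  0.001  -1.    ] F [ 0.7 -0.4  0.4] w 44.4 0.0
turn [-0.0015  0.001   0.0038] shift [-12.9  -4.7  96.6]
```

Call:
carry_out:
  motion:
    - [0,0,0,-13,-5,30,0.05]
    - [0,0,0,-13,-5,60,0.05]
    - [0,0,0,-13,-5,85,0.05]
    - [0,0,0,-13,-5,96,0.05]
    - [0,0,0,-13,-5,96,0.05]

```text
clock: 6.98
position: [535.7, 199.2, 41.6]
ee_rot: [0.723, -0.691, 0.0, 0.0]
contact_force: [-0.4, 0.1, 0.3]
gripper_width: 44.8
grasp_force: 0.0
```

Call:
carry_out:
  motion:
    - [0,0,0,0,0,0,0.05]
    - [0,0,0,0,0,0,0.05]

```text
clock: 7.22
position: [536.2, 200.0, 42.6]
ee_rot: [0.723, -0.691, 0.0, -0.001]
contact_force: [0.5, 0.2, 0.5]
gripper_width: 44.6
grasp_force: 0.0
```

Call:
carry_out:
  motion:
    - [0,0,0,0,0,0,-1]
    - [0,0,0,0,0,0,-1]
    - [0,0,0,0,0,0,-1]
    - [0,0,0,0,0,0,-1]

```text
clock: 7.72
position: [536.0, 200.0, 42.2]
ee_rot: [0.723, -0.691, 0.0, -0.001]
contact_force: [-0.1, 0.1, 6.1]
gripper_width: 19.0
grasp_force: 59.1
```

Call:
carry_out:
  motion:
    - [0,0,0,0,0,-5,-1]
    - [0,0,0,0,0,-30,-1]
    - [0,0,0,0,0,-60,-1]
    - [0,0,0,0,0,-90,-1]
    - [0,0,0,0,0,-100,-1]

```text
clock: 8.35
position: [536.0, 199.9, 142.8]
ee_rot: [0.723, -0.691, 0.0, -0.001]
contact_force: [-0.1, -0.2, -1.0]
gripper_width: 18.9
grasp_force: 58.6
```

```bash
python3 -c "
from h import *
st();t,s,T,S=looks();rel([470,-60,150],-0.175)
cv2.imwrite('pics/c4.png',np.hstack([cv2.resize(t[180:270,200:320],(400,300)),cv2.resize(s[215:335,220:380],(400,300))]))"
```

```text
8.35 [536.  199.9 142.8] yaw -1.5255 z [ 0.0018  0.0015 -1.    ] F [-0.1 -0.2 -1. ] w 18.9 58.6
turn [-1.1000e-03  3.0000e-04 -1.3506e+00] shift [256.5  77.3  -8.5]
```

View pics/c4.png

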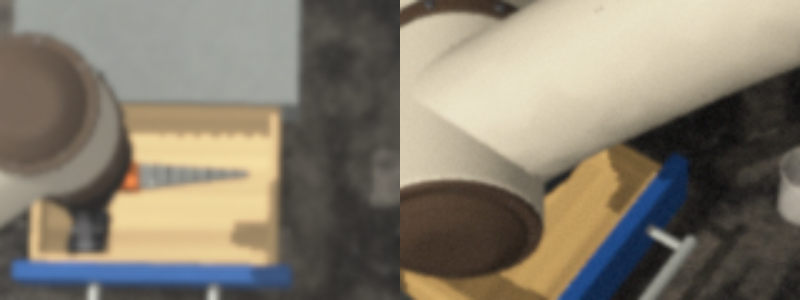

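Top view: held blade's tip near (274.4,232.2), blade straight. Now compute its offset from the TCP.

```bash
python3 -c "
from h import *
t,s,T,S=looks();st()
tip=plane(T,(274.4,232.2),145);print(tip)
p=np.array([536,199.9]);v=tip[:2]-p;print(np.hypot(*v),np.arctan2(v[1],v[0]))
rel([416,-125,140],-0.175)"
```

```text
8.55 [534.7 199.2 140.1] yaw -1.5258 z [-0.0025 -0.001  -1.    ] F [ 0.5 -0.6 -1.4] w 19.0 58.6
[541.   89.8 145. ]
110.21347467528642 -1.525414247109618
turn [ 2.7000e-03  9.0000e-04 -1.3508e+00] shift [318.5 133.2   0.7]
```

Call:
carry_out:
  motion:
    - [0,0,-1.35,100,40,0,-1]
    - [0,0,-1.35,160,60,0,-1]
    - [0,0,-1.35,220,80,0,-1]
    - [0,0,-1.35,270,100,0,-1]
    - [0,0,-1.35,300,120,0,-1]

```text
clock: 9.18
position: [438.5, -84.3, 140.2]
ee_rot: [0.952, -0.308, -0.001, 0.001]
contact_force: [1.4, 0.7, -1.9]
gripper_width: 19.1
grasp_force: 58.6
```

```bash
python3 -c "
from h import *
st();rel([416,-125,120],-0.175)"
```

```text
9.18 [438.5 -84.3 140.2] yaw -0.6254 z [-2.7e-03 -4.0e-04 -1.0e+00] F [ 1.4  0.7 -1.9] w 19.1 58.6
turn [ 0.0014  0.0023 -0.4504] shift [ 5.7 46.1 20.3]
```

Call:
carry_out:
  motion:
    - [0,0,-0.45,6,46,0,-1]
    - [0,0,-0.45,6,46,10,-1]
    - [0,0,-0.45,6,46,20,-1]
    - [0,0,-0.45,6,46,20,-1]
    - [0,0,-0.45,6,46,20,-1]

```text
clock: 9.8
position: [417.5, -123.2, 121.2]
ee_rot: [0.996, -0.091, -0.001, 0.0]
contact_force: [-0.8, -1.0, -1.3]
gripper_width: 19.0
grasp_force: 58.8
```

Call:
carry_out:
  motion:
    - [0,0,0,0,0,20,-1]
    - [0,0,0,0,0,40,-1]
    - [0,0,0,0,0,60,-1]
    - [0,0,0,0,0,75,-1]
    - [0,0,0,0,0,75,-1]

```text
clock: 10.42
position: [417.2, -123.1, 45.8]
ee_rot: [0.996, -0.09, -0.001, 0.0]
contact_force: [-0.3, -0.2, -0.7]
gripper_width: 19.3
grasp_force: 58.9
```

```bash
python3 -c "
from h import *
st();rel([416,-125,44],-0.175);t,s,T,S=looks();cv2.imwrite('pics/t5.png',t);cv2.imwrite('pics/s5.png',s)
cv2.imwrite('pics/c5.png',np.hstack([cv2.resize(t[180:280,320:420],(400,400),interpolation=2),cv2.resize(s[160:260,290:390],(400,400),interpolation=2)]))"
```

```text
10.43 [ 417.2 -123.1   45.8] yaw -0.1812 z [-2.4e-03 -2.0e-04 -1.0e+00] F [-0.3 -0.2 -0.7] w 19.3 58.9
turn [ 0.0007  0.0023 -0.0062] shift [-0.9  2.1  1.9]
```

View pics/c5.png

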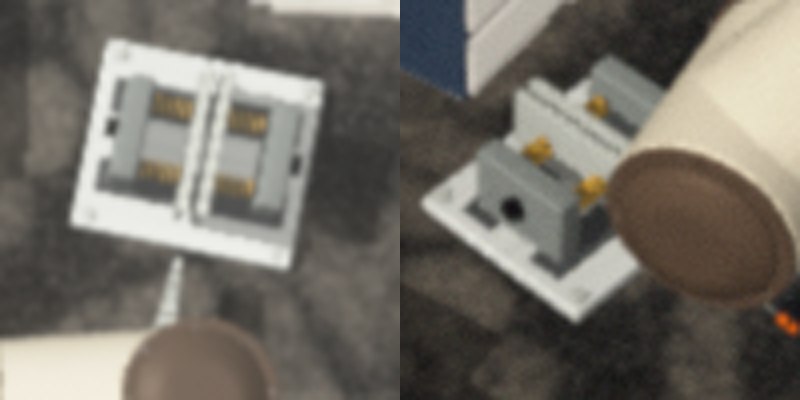

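Top view: blade tip at about (364.5,245), just before the mouth, in line with the gap near crop (190,215) → (367.5,234). Next: check it against the gap line in the same camera.

```bash
python3 -c "
from h import *
t,s,T,S=looks();st()
g=cv2.cvtColor(t,cv2.COLOR_BGR2GRAY).astype(np.float32)
print('tip',plane(T,(364.5,245),50))
A=np.array([553.7,-149.3,64]);yaw=-.176
d=np.array([np.cos(yaw),np.sin(yaw),0]);n=np.array([-d[1],d[0],0])
off=np.arange(-22,22.1,.5);E=[]
for k in np.arange(6,95,3.):
    p=np.array([proj(T,A+d*k+n*o) for o in off],np.float32)[None]
    v=cv2.remap(g,p[...,0],p[...,1],2).ravel()
    i0=np.argmin(np.where(abs(off)<4,v,999)); r=np.argmax(np.where(off<off[i0],v,0)); l=np.argmax(np.where((off>off[i0])&(off<14),v,0))
    lo=v[:r].min(); a=off[:r+1][np.where(v[:r+1]<(lo+v[r])/2)[0].max()]
    b=off[i0:l+1][np.where(v[i0:l+1]<(v[i0]+v[l])/2)[0].max()]
    E.append((k,a,b,off[i0]))
E=np.array(E)
for j,nm in((1,'right outer'),(2,'left inner'),(3,'dark')): print(nm,np.polyfit(E[:,0],E[:,j],1).round(3),E[:,j].std().round(2))
# brightness along left plate top and right plate top for mouth position
for o in(-7,8):
    ks=np.arange(-24,10,2.); p=np.array([proj(T,A+d*k+n*o) for k in ks],np.float32)[None]
    print(o,dict(zip(ks.astype(int).tolist(),cv2.remap(g,p[...,0],p[...,1],2).ravel().astype(int).tolist())))
h=cv2.cvtColor(t,cv2.COLOR_BGR2HSV);m=cv2.inRange(h,(0,0,175),(180,60,255));m[:188]=0;m[248:]=0;m[:,:335]=0;m[:,403:]=0
b=cv2.minAreaRect(cv2.findNonZero(m));P=[plane(T,p,10) for p in cv2.boxPoints(b)];print(*P)
for i in range(4):
    e=P[(i+1)%4]-P[i];print(np.hypot(*e[:2]).round(1),np.arctan2(e[1],e[0]).round(3))
"
```

```text
10.62 [ 418.4 -123.1   47.3] yaw -0.1808 z [ 0.0018  0.     -1.    ] F [-0.4  0.  -0.9] w 18.9 58.9
tip [ 525.3 -142.1   50. ]
right outer [-0.053 -7.376] 3.23
left inner [-0.019  5.107] 0.86
dark [-0.018  2.155] 0.72
-7 {-24: 97, -22: 153, -20: 205, -18: 233, -16: 236, -14: 237, -12: 236, -10: 232, -8: 223, -6: 196, -4: 172, -2: 165, 0: 170, 2: 183, 4: 194, 6: 201, 8: 203}
8 {-24: 120, -22: 157, -20: 209, -18: 233, -16: 235, -14: 237, -12: 236, -10: 235, -8: 232, -6: 228, -4: 209, -2: 195, 0: 187, 2: 198, 4: 212, 6: 224, 8: 225}
[537.1 -68.6  10. ] [681.5 -94.5  10. ] [ 655.4 -242.6   10. ] [ 511.3 -215.2   10. ]
146.7 -0.177
150.4 -1.745
146.7 2.954
148.9 1.397
```

Call:
carry_out:
  motion:
    - [0,0,0,5,1,1,-1]
    - [0,0,0,15,1,1.5,-1]
    - [0,0,0,25,1,1.5,-1]
    - [0,0,0,35,1,1.5,-1]
    - [0,0,0,40,1,1.5,-1]

```text
clock: 11.25
position: [457.4, -131.6, 44.8]
ee_rot: [0.996, -0.091, -0.0, 0.0]
contact_force: [-0.6, -0.7, -1.4]
gripper_width: 19.0
grasp_force: 58.8
```

```bash
cat >> h.py <<'E'
def fl():
    "force in fixture axes averaged over a few periods (camera calls let time pass)"
    F=[];P=[]
    for _ in range(5):
        get_image("top"); s=read_state(); F.append(s["contact_force"]);P.append(s["position"])
    f=R.from_euler("z",.178).apply(np.mean(F,0)); st()
    p=np.mean(P,0);d=R.from_euler("z",.178).apply(p-[553.7,-149.3,0]);print("F fix",f.round(2),np.std(F,0).round(2),"tip depth",(d[0]+110).round(1),"lat",d[1].round(1),"z",p[2].round(1))
E
python3 -c "
from h import *
fl()"
```

```text
11.5 [ 456.7 -131.5   45. ] yaw -0.1811 z [-2.e-04  0.e+00 -1.e+00] F [-0.5 -0.3 -2. ] w 19.2 58.9
F fix [ 0.42 -0.22 -1.43] [0.53 0.49 0.36] tip depth 11.8 lat 0.4 z 44.9
```

Call:
carry_out:
  motion:
    - [0,0,0,2,0,0.5,-1]
    - [0,0,0,4,0,0.5,-1]
    - [0,0,0,6,0,0.5,-1]
    - [0,0,0,8,0,0.5,-1]

```text
clock: 12.0
position: [464.0, -133.1, 44.3]
ee_rot: [0.996, -0.091, -0.001, 0.0]
contact_force: [-2.3, -1.8, -0.9]
gripper_width: 19.0
grasp_force: 58.8
```

```bash
python3 -c "
from h import *
fl()"
```

```text
12.25 [ 464.5 -132.9   44.3] yaw -0.1812 z [-6.e-04 -0.e+00 -1.e+00] F [-1.  -1.1 -2.7] w 19.3 58.7
F fix [-1.25 -2.1  -2.18] [0.39 0.44 0.42] tip depth 19.3 lat 0.2 z 44.3
```

Touching the left plate first; shift right 1 mm.

Call:
carry_out:
  motion:
    - [0,0,0,0,0.5,0,-1]
    - [0,0,0,0,1,0,-1]
    - [0,0,0,0,1,0,-1]

```text
clock: 12.62
position: [464.5, -133.7, 44.4]
ee_rot: [0.996, -0.09, -0.0, -0.0]
contact_force: [-2.0, -0.4, -1.9]
gripper_width: 19.1
grasp_force: 58.7
```

```bash
python3 -c "
from h import *
fl()"
```

```text
12.88 [ 464.5 -133.7   44.5] yaw -0.1806 z [-1.e-04  1.e-04 -1.e+00] F [-2.7  0.7 -2.2] w 19.1 58.8
F fix [-2.12  0.15 -2.53] [0.44 0.34 0.55] tip depth 19.4 lat -0.5 z 44.5
```

Call:
carry_out:
  motion:
    - [0,0,0,2,0,0,-1]
    - [0,0,0,4,0,0,-1]
    - [0,0,0,6,0,0,-1]
    - [0,0,0,6,0,0,-1]

```text
clock: 13.38
position: [470.4, -135.0, 44.4]
ee_rot: [0.996, -0.09, -0.0, 0.0]
contact_force: [-3.5, 1.1, -2.8]
gripper_width: 19.2
grasp_force: 58.9
```

```bash
python3 -c "
from h import *
fl();t,s,T,S=looks();cv2.imwrite('pics/c6.png',np.hstack([cv2.resize(t[190:250,335:395],(400,400),interpolation=2),cv2.resize(s[160:240,290:370],(400,400),interpolation=2)]))"
```

```text
13.62 [ 470.4 -135.    44.4] yaw -0.181 z [-1.e-04  0.e+00 -1.e+00] F [-2.9  0.6 -3.1] w 18.8 58.8
F fix [-3.18  0.14 -2.37] [0.49 0.36 0.62] tip depth 25.5 lat -0.6 z 44.4
```

View pics/c6.png

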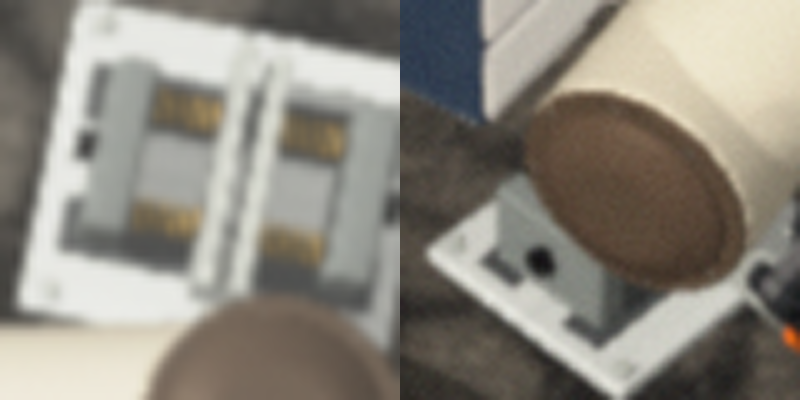

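Top view: blade in the gap between plates, wrist hides the mouth (crop ~(250,300)); plates still parallel, nothing disturbed. Drag 3.2 N and balanced; go a bit deeper for margin.

Call:
carry_out:
  motion:
    - [0,0,0,2,0,0,-1]
    - [0,0,0,4,0,0,-1]
    - [0,0,0,6,0,0,-1]
    - [0,0,0,8,0,0,-1]
    - [0,0,0,8,0,0,-1]

```text
clock: 14.35
position: [478.3, -136.4, 44.4]
ee_rot: [0.996, -0.09, -0.0, 0.0]
contact_force: [-4.3, 1.4, -2.6]
gripper_width: 19.5
grasp_force: 58.9
```

```bash
python3 -c "
from h import *
fl()"
```

```text
14.6 [ 478.4 -136.4   44.5] yaw -0.181 z [ 1.e-04 -0.e+00 -1.e+00] F [-3.2  1.1 -3.1] w 19.0 58.8
F fix [-4.29  0.56 -2.23] [0.84 0.38 0.75] tip depth 33.6 lat -0.6 z 44.4
```

Call:
carry_out:
  motion:
    - [0,0,0,0,0,0,-1]
    - [0,0,0,0,0,0,-1]
    - [0,0,0,0,0,0,-1]
    - [0,0,0,0,0,0,-1]

```text
clock: 15.1
position: [478.3, -136.4, 44.5]
ee_rot: [0.996, -0.09, 0.0, 0.0]
contact_force: [-2.6, 1.2, -2.4]
gripper_width: 19.1
grasp_force: 58.7
```

```bash
python3 -c "
from h import *
fl();print(job_done())"
```

```text
15.35 [ 478.4 -136.4   44.5] yaw -0.181 z [ 1.e-04 -0.e+00 -1.e+00] F [-3.3  0.6 -3.1] w 19.4 58.7
F fix [-3.3  0.3 -3.4] [0.49 0.51 0.61] tip depth 33.6 lat -0.6 z 44.5
the job is handed in; nothing more can be done
None
```

I opened the drawer, took out the feeler and slid it level about 34 mm into the gap; I handed the job in at 15.4 s, still gripping it with a balanced drag of about 3–4 N on both plates (plate travel judged from force, not seen directly; no verdict was shown).

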